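# Free a glued picture frame from the counterweighted hold-down

## Robot

A 7-joint arm with a two-finger parallel gripper is mounted at the origin on the work surface. World frame = base frame: x ahead of the robot, y to its left, z up, the work surface at z = 0. Lengths are in m, angles in rad, forces in N, time in s.
With the tool pointing down it reaches from about 0.35 to 0.9 m from the base axis. Payload 8.1 kg.
Tool frame: the origin (TCP) lies between the finger pads; the fingertips stand ahead of it and the grasp point (between the pads) is the TCP (arm.nose_length is the z of the fingertips in the tool frame, in m); z points along the fingers, y is the line along which they close (so a half turn about z gives the same grasp; the last joint's range is limited). The gripper opens to 92 mm and grips with 3 to 60 N. Pads are 19 mm wide; open, the fingers measure 130 mm over their backs; the gripper's body (75 mm by 190 mm) begins 47 mm behind the grasp point.
Start: joints at [1.07, 0.434, 0.025, 1.573, -0.012, 1.134, -0.075], TCP at [0.242, -0.576, 0.246] pointing down, gripper open.
Joint ranges: [-2.62, 2.62], [-0.44, 2.09], [-1.27, 1.32], [0.08, 2.57], [-1.32, 4.46], [0.12, 2], [-2.74, 2.74]. Speed limits (rad/s): [2.22, 2.22, 3.01, 3.01, 3.14, 3.14, 3.14].

## Interface

Orientations are given as a rotation vector (axis times angle).
In Python, from cell import sensors, optics, arm gives the robot as it stands.
- The arm moves only by the tool arm_command, never from a script. Its argument "deltas" is one flat list of numbers, 7 for each row, row after row: the turn, a rotation vector about the world's x, y, z as a fraction of full scale, then the shift along the world's x, y, z as a fraction of full scale, then the finger opening in mm, from 0 to 91.8. In form: [wx, wy, wz, dx, dy, dz, fingers, wx, wy, wz, dx, dy, dz, fingers, ...]. A call has 1 to 20 rows; each row is the pose to reach, as a shift and turn from the pose commanded when the call began; what a row does not reach only later rows make up. Full scale, the value 1, is 1 m for a shift and 90 degrees for a turn. A row lasts 1/10 s, in which the tool goes at most 50 mm and 8.59 degrees, less where a joint would pass 70% of its speed; a pose out of reach is approached as far as the arm can. A call with a number of a shift or a turn outside -1 to 1 is refused whole. A call with a gripper value outside its range is refused whole. The fingers move at their own pace and stop on an object; "force" is the grip in N (left out, the last holds). Time passes only in rows, so rows that repeat a pose let the fingers close. It gives the time, the measured TCP pose, the force, the opening and the grip force at its end, in the units of the state.
- sensors.observe(): the state, without advancing time (a new reading comes with each control period).
- optics.get_image(name): name is "scene" or "top" or "wrist"; returns the picture (480x640x3 uint8, blue, green, red); there is no depth.
- optics.calibration(name): a dict with "camera_matrix" (3x3 intrinsics, pixels), "rvec" (rotation vector, rad) and "tvec" (3), from world to camera coordinates, as OpenCV has them. Camera axes: x right, y down, z forward; pixel columns grow to the right and rows downward; lengths in m; the calibration is good to about 2 mm. The wrist camera is an equidistant fisheye: a pixel r from the principal point sees the ray r / f radians off the axis. A picture is of the moment at which its call begins: read the wrist's pose just before it. calibration takes no time and is no camera call; for the wrist camera it gives the pose at the moment of the call.
- arm.sign_off(): hands the job in; it is judged then, once.
The state is a dict: "clock": time; "joints": joint angles; "dq": joint speeds; "joint_efforts": joint torques, N m; "position": TCP position; "ee_rot": TCP orientation; "force": force on the tool from outside, world axes, zero at the start; "ft_torque": the same for the moment, N m; "width": opening from 0.0 (shut) to 1.0 (fully open); "gripper_force": force on a finger pad.
Only numpy, scipy, OpenCV 4.12 (cv2) and the standard library are available. Lean on these libraries where they do the work, as an engineer would, in place of code of your own. Each camera call takes 0.05 s, during which the arm holds its last target. There are 200 camera calls.

## Task

Push the counterweighted hold-down bar up past its balance point so that it stays raised by itself. Then push the picture frame it was pressing on sideways across the board until its long side sits flush against the wooden stop rail. Just push with the fingers: the frame must stay down on the board, never lifted, and everything else stays where it stands.

Things in the scene. Friction and masses are not known exactly. Their poses are not given: they have to be found in the camera images.
- jig: fixed plywood board, 420 x 460 x 12 mm, top 12 mm above the bench. Origin on the bench under the hinge axis; x points away from the robot, y left, z up; it spans x -335 to +85, y -230 to +230 mm. A grey bracket carries the hinge: two 8 mm cheeks at y = +-37 mm, x -25 to +25 mm, up to 112 mm above the bench.
- hinge_axis (a point): middle of the hinge axis of the hold-down bar, 95 mm above the bench; the axis runs along the board's y.
- hold_down (a joint): angle of the hold-down bar (rad), grows as it rises. 0 = down, its foot on the frame, the bar sloping up towards the robot 0.349 rad above level; so its angle above level is 0.349 + joint. It balances at about 0.56: below that it falls back, beyond it swings slowly over by itself to its stop at 1.45, just past upright. Lifting it at the cross handle takes about 1 N.
- bar_handle (a point): middle of the steel cross handle (T) at the bar's free end: a round bar 16 mm thick, 120 mm long, parallel to the hinge axis and 240 mm from it; 177 mm above the bench when down, clear space below. The hold-down bar is 20 mm wide, 14 mm thick, on the board's centre line; a dark steel cylinder behind the hinge is its counterweight.
- foot (a point): underside of the rubber foot, a pad 24 mm wide on a rod 10 mm thick, hanging from the bar 70 mm on the robot's side of the hinge; it rests on the frame's far rail when the bar is down, and stands about 73 mm on the robot's side of the hinge, 156 mm above the bench, when the bar is raised.
- frame: loose, empty dark wooden picture frame, 180 (x) x 140 (y) mm outside, 18 mm high, all four rails 24 mm wide, opening 132 x 92 mm (the board shows through), about 0.3 kg. Origin: centre of its underside; x along the long sides. It lies on the board under the hold-down bar, its x roughly along the board's x.
- stop_rail: fixed straight solid wooden rail, 300 (x) x 24 (y) x 26 (z) mm, running along the board's x near the left or the right edge of the board. Origin: centre of its underside, on the board's top; its side facing the frame is 12 mm from its centre line, so the frame's centre is 82 mm (in y) from the rail's centre line when flush.
- tool_tray: fixed narrow grey open tray with tools, 220 x 50 x 30 mm, along the opposite edge of the board from the stop rail; not part of the job. Origin: centre of its underside.
- jar_a: small paint jar with a lid, 42 mm wide, 60 mm tall, on the board beside the hinge bracket; bystander. Origin: centre of its underside.
- pot: small white open pot, 52 mm wide, 50 mm tall, on the board beside the hinge bracket; bystander. Origin: centre of its underside.
- tape: cardboard-coloured roll of tape lying flat, 68 mm across, 25 mm high, on a near corner of the board; bystander. Origin: centre of its underside.
- block: cork sanding block 60 x 35 x 25 mm on the other near corner of the board; bystander. Origin: centre of its underside.
- glue: upright glue bottle, 60 mm wide, 170 mm tall, on the bench left of the board; bystander. Origin: centre of its underside.
- screwdriver: screwdriver lying on the bench left of the board; bystander.
- tin: tin, 80 mm wide, 100 mm tall, on the bench right of the board; bystander. Origin: centre of its underside.
- mug: white mug, 80 mm wide, 90 mm tall, on the bench right of the board; bystander. Origin: centre of its underside.
There are look-alikes about, which are no part of the job. Of the things shaped like the frame, the wooden one is meant.

How it is judged:
On the way, in this order (a step that is already met when the one before it is completed fails the run):
1. the hold-down bar stays raised at its stop (value of joint hold_down above 1.3 rad and contact force between the fingers and hold_down below 0.05 N), for 0.3 s.
2. the frame lies flush against the stop rail (value of joint hold_down above 1.3 rad and (y of frame in the frame of stop_rail between 0.077 and 0.087 m or y of frame in the frame of stop_rail between -0.087 and -0.077 m) and angle between the x axis of frame and the x axis of stop_rail, either way round below 0.04 rad and x of frame in the frame of stop_rail between -0.06 and 0.06 m and height (world z) of frame below 0.017 m and angle between frame's own z axis and vertical below 0.06 rad), for 0.2 s.
At the end, for the whole second after the job is handed in: The hold-down bar stands raised at its stop by itself (joint above 1.3), and the frame lies flat and still on the board with a long side along the stop rail: gap under 5 mm at its middle, parallel within 0.04 rad, its centre within 60 mm of the rail's middle along the rail (all of step 2 and linear speed of frame below 0.01 m/s); the robot touches nothing.
It fails at once if the frame is lifted off the board by more than 15 mm or tipped (height (world z) of frame above 0.027 m or angle between frame's own z axis and vertical above 0.2 rad).
It fails at once if a bystander is moved more than 25 mm (distance of any of jar_a, pot, tape, block, glue, screwdriver, tin, mug from where it was at the start of the episode above 0.025 m).
It also fails if it takes over 51 s, if anything falls off the work surface, if the arm or the gripper's body presses on something with over 40 N, if the wrist force passes 120 N, or if a joint passes its speed limit or range.

## Working session

There is one attempt and no reset: what is moved stays moved. The work goes in short steps, Python scripts to look and compute and a tool call to move; the robot and the scene stay as the last step left them, time stands still between calls to the robot, and variables do not carry over. Pictures are saved under pics/ and viewed, at most 10 in all, crops included, and the job is handed in when it is done.

Besides the shell and the picture viewer there is one more tool, called after "Call:" as a command line: name --argument value ..., lists and objects as JSON in quotes. arm_command: Moves the arm, as the interface text tells. Its arguments: {"type":"object","properties":{"deltas":{"type":"array","items":{"type":"number"}},"force":{"type":"number"}},"required":["deltas"]}

```bash
mkdir -p pics
python3 - <<'E'
from cell import sensors, optics, arm
import cv2
for n in("scene","top"):
    cv2.imwrite(f"pics/{n}0.png",optics.get_image(n))
s=sensors.observe();print(s);print(arm.nose_length)
E
```

```text
{'clock': 0.1, 'joints': array([ 1.07040346,  0.43516956,  0.02496266,  1.57402103, -0.01160644,
        1.13399802, -0.07508371]), 'dq': array([-0.00048187, -0.00284101, -0.00021241, -0.0007142 , -0.00047278,
       -0.00243585, -0.00035237]), 'joint_efforts': array([ 2.85215145e-03, -6.69125962e+01,  9.87839475e-01, -3.15147328e+01,
       -6.04432868e-02,  3.73866025e-02, -3.44138346e-05]), 'position': array([ 0.24190446, -0.57580846,  0.24500743]), 'ee_rot': array([-3.07830527e+00, -6.20393630e-01,  6.35850385e-04]), 'force': array([-0.41162018, -0.59113594, -0.27147665]), 'ft_torque': array([ 0.07689943, -0.05156692,  0.03003408]), 'gripper_force': 0.0, 'width': 1.0007527172877253}
0.019
```

View pics/scene0.png

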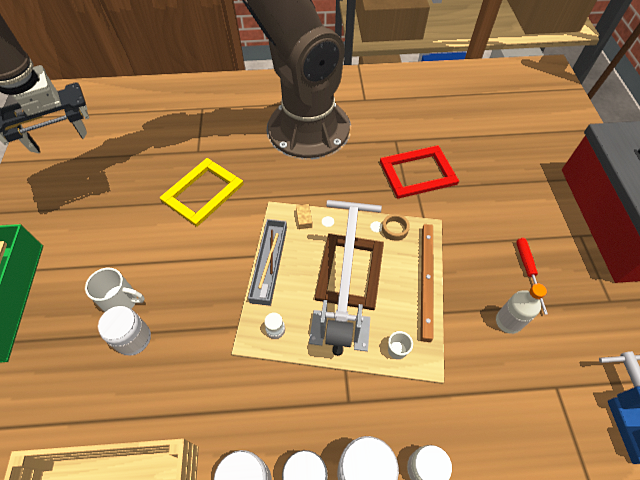

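View pics/top0.png

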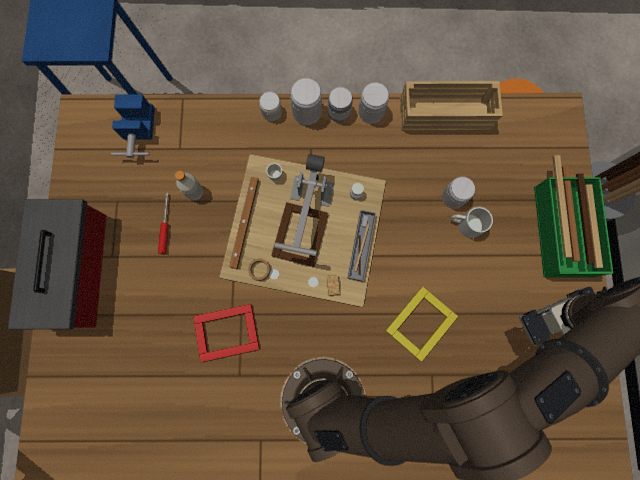

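The scene shot looks back at the robot. The board spans about (232-445, 200-382), the rail is at column 428, and the tray is on the other side. In the top shot the board's corners are about (248,155), (385,180), (364,306), (220,278), with the rail on the left (+y). I'll enlarge both.

Run:
```python
import cv2
a=cv2.imread("pics/top0.png")[150:312,212:392];cv2.imwrite("pics/topc.png",cv2.resize(a,None,fx=3.7,fy=3.7,interpolation=2))
a=cv2.imread("pics/scene0.png")[190:385,228:452];cv2.imwrite("pics/scenec.png",cv2.resize(a,None,fx=3,fy=3,interpolation=2))
```

```text
(no output)
```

View pics/topc.png

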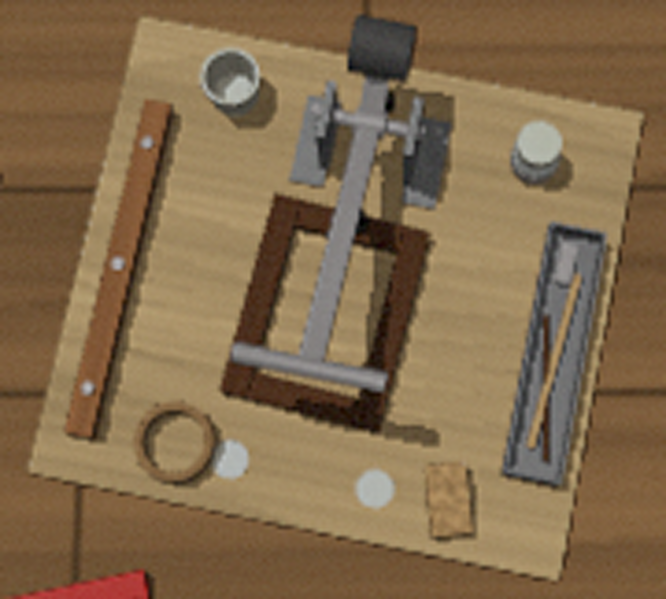

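View pics/scenec.png

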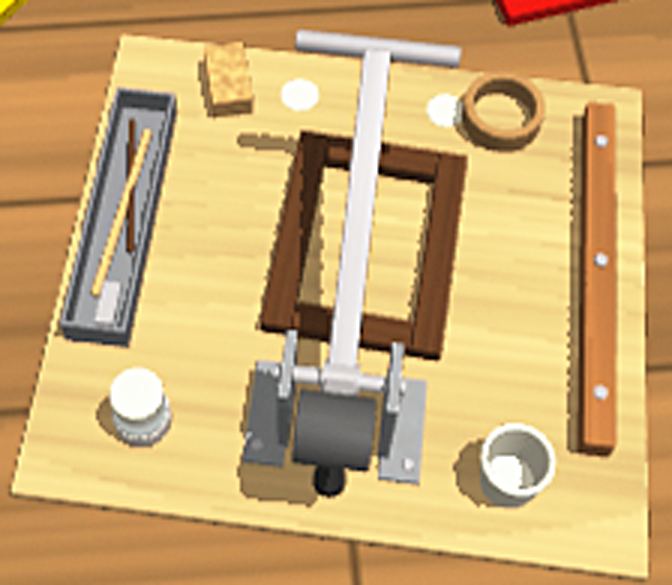

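Top crop readings (full image = 212/150 + px/3.7):
- Board corners: (140,17), (643,113), (558,580), (30,472).
- Handle ends: (237,353) and (384,381).
- Frame top corners: (275,195), (430,233), (378,432), (221,393).
- Rail screws: (147,142), (117,263), (87,388).
- Tape: centre (175,442).
- Block: (450,500).

The scene crop agrees with this layout.

```bash
cat > h.py <<'E'
import numpy as np,cv2
from cell import optics
def ray(n,px,z):
    c=optics.calibration(n);K=np.array(c["camera_matrix"]);R=cv2.Rodrigues(np.array(c["rvec"],float))[0];t=np.array(c["tvec"],float).ravel()
    o=-R.T@t;out=[]
    for p in px:
        d=R.T@np.linalg.inv(K)@[p[0],p[1],1];out.append(o+d*(z-o[2])/d[2])
    return np.array(out)
def top(px,z): return ray("top",[((x+.5)/3.7+211.5,(y+.5)/3.7+149.5) for x,y in px],z)
def scn(px,z): return ray("scene",[((x+.5)/3+227.5,(y+.5)/3+189.5) for x,y in px],z)
def fit(m,w):
    m=np.array(m)[:,:2];w=w[:,:2];mc,wc=m.mean(0),w.mean(0);H=(m-mc).T@(w-wc)
    a=np.arctan2(H[0,1]-H[1,0],H[0,0]+H[1,1]);R=np.array([[np.cos(a),-np.sin(a)],[np.sin(a),np.cos(a)]])
    t=wc-R@mc;return a,t,R,np.linalg.norm(m@R.T+t-w,axis=1)
E
python3 - <<'E'
from h import *
np.set_printoptions(precision=4,suppress=True)
B=[(.085,.23),(.085,-.23),(-.335,-.23),(-.335,.23)]
F=[(.09,.07),(.09,-.07),(-.09,-.07),(-.09,.07)]
a,t,R,e=fit(B,top([(140,17),(643,113),(558,580),(30,472)],.012));print("board top",a,t,e)
a2,t2,R2,e2=fit(B,scn([(645,580),(12,495),(120,35),(642,90)],.012));print("board scn",a2,t2,e2)
loc=lambda w:(w[:,:2]-t)@R
f=top([(275,195),(430,233),(378,432),(221,393)],.03);r=fit(F,f);print("frame top",r[0],r[1],r[3],"in board",loc(r[1][None]))
f=scn([(440,345),(263,318),(303,133),(467,155)],.03);r=fit(F,f);print("frame scn",r[0],r[1],r[3],loc(r[1][None]))
for n,w in dict(handle=top([(237,353),(384,381)],.177),handle_s=scn([(460,55),(298,38)],.177),rail=top([(147,142),(117,263),(87,388)],.038),rail_s=scn([(600,393),(600,260),(601,140)],.038),tape=top([(175,442)],.037),block=top([(450,500)],.037)).items(): print(n,w[:,:2].tolist(),"board",loc(w).tolist())
E
```

```text
board top -0.20323380685955925 [0.6526 0.0317] [0.0017 0.0016 0.0024 0.0029]
board scn -0.20507999354321044 [0.6556 0.0319] [0.0032 0.0031 0.0005 0.0002]
frame top -0.25199474664827665 [0.5058 0.0704] [0.0011 0.001  0.0018 0.0015] in board [[-0.1516  0.0083]]
frame scn -0.25368136855857165 [0.5069 0.0718] [0.006  0.0033 0.0062 0.0028] [[-0.1507  0.0099]]
handle [[0.4436514337046888, 0.13277635899758058], [0.4215562620513839, 0.020787828133690723]] board [[-0.22501233654118474, 0.05680752537841251], [-0.22404926744573134, -0.05733580624178685]]
handle_s [[0.44346065213731745, 0.13736357905961258], [0.41927387323577514, 0.021129953611188045]] board [[-0.2261250652694753, 0.06126182894700709], [-0.22635373620483643, -0.05746139400503401]]
rail [[0.6554147891809212, 0.22607718763872167], [0.5476461186191537, 0.24902520326634509], [0.4396420864085451, 0.27118792418705595]] board [[-0.03643890185326103, 0.19092994363008334], [-0.1466213581409451, 0.19165389273673425], [-0.25687583007402065, 0.19156120445184047]]
rail_s [[0.65553614167285, 0.2257815418681887], [0.5474678873798682, 0.24778431398476877], [0.4383921875500473, 0.2708220523223132]] board [[-0.03626037447504703, 0.19066487604594787], [-0.1465454630476269, 0.19040256843080933], [-0.2580261580483764, 0.19095058597087303]]
tape [[0.3937606859677488, 0.1962650034972647]] board [[-0.2866906803056186, 0.10891967943708267]]
block [[0.3443224978177634, -0.03330526347111416]] board [[-0.2887754617395374, -0.12590428784449378]]
```

```bash
cat > g.py <<'E'
import numpy as np
from scipy.spatial.transform import Rotation as Ro
from cell import sensors
A=-.204;T=np.array([.654,.0318]);RB=Ro.from_euler('z',A)
def W(b): w=RB.apply([b[0],b[1],0]);return np.array([w[0]+T[0],w[1]+T[1],b[2]])
def tgt(tilt,extra=0): # fingers point forward by tilt rad from straight down; tool x = board x
    return RB*Ro.from_euler('z',extra)*Ro.from_rotvec([0,-tilt,0])*Ro.from_rotvec([np.pi,0,0])
def d(b,tilt,extra=0):
    s=sensors.observe();R0=Ro.from_rotvec(s["ee_rot"]);
    c=[(tgt(tilt,extra+k)*R0.inv()).as_rotvec() for k in (0,np.pi)]
    r=min(c,key=np.linalg.norm)
    return np.r_[r/(np.pi/2),W(b)-s["position"]].round(3).tolist()
def here():
    s=sensors.observe();p=s["position"];b=RB.inv().apply([p[0]-T[0],p[1]-T[1],0])
    z=RB.inv().apply(Ro.from_rotvec(s["ee_rot"]).apply([0,0,1]))
    print("t",s["clock"],"board",b[:2].round(4),p[2].round(4),"toolz_board",z.round(3),"F",s["force"].round(2),"w",s["width"].round(3),"j",s["joints"].round(2))
E
python3 - <<'E'
from g import *
h=0.785
print(W([-.28,0,.26]),d([-.28,0,.26],h),d([-.259,0,.15],h))
E
```

```text
[0.37980606 0.08852464 0.26      ] [0.048, -0.505, -0.363, 0.138, 0.664, 0.015] [0.048, -0.505, -0.363, 0.158, 0.66, -0.095]
```

Call:
arm_command --deltas '[0.048,-0.505,-0.363,0.138,0.664,0.015,60,0.048,-0.505,-0.363,0.138,0.664,0.015,60,0.048,-0.505,-0.363,0.138,0.664,0.015,60,0.048,-0.505,-0.363,0.138,0.664,0.015,60,0.048,-0.505,-0.363,0.138,0.664,0.015,60,0.048,-0.505,-0.363,0.138,0.664,0.015,60,0.048,-0.505,-0.363,0.138,0.664,0.015,60,0.048,-0.505,-0.363,0.138,0.664,0.015,60,0.048,-0.505,-0.363,0.138,0.664,0.015,60,0.048,-0.505,-0.363,0.138,0.664,0.015,60,0.048,-0.505,-0.363,0.138,0.664,0.015,60,0.048,-0.505,-0.363,0.138,0.664,0.015,60,0.048,-0.505,-0.363,0.138,0.664,0.015,60,0.048,-0.505,-0.363,0.138,0.664,0.015,60,0.048,-0.505,-0.363,0.138,0.664,0.015,60,0.048,-0.505,-0.363,0.138,0.664,0.015,60,0.048,-0.505,-0.363,0.138,0.664,0.015,60,0.048,-0.505,-0.363,0.138,0.664,0.015,60]'

```text
clock: 1.9
position: [0.3589, -0.0386, 0.2675]
ee_rot: [2.825, -0.312, 1.075]
force: [-0.2, -0.4, 0.1]
width: 0.655
gripper_force: 0.0
```

Run:
```python
from g import *
here()
for t in (.785,.6):print(d([-.259,0,.15],t))
```

```text
Traceback (most recent call last):
  File "g.py", line 16, in here
    print("t",s["clock"],"board",b[:2].round(4),p[2].round(4),"toolz_board",z.round(3),"F",s["force"].round(2),"w",s["width"].round(3),"j",s["joints"].round(2))
                                                                                                                   ^^^^^^^^^^^^^^^^
AttributeError: 'float' object has no attribute 'round'
```

```bash
sed -i 's/s\["width"\].round(3)/round(s["width"],3)/' g.py
python3 - <<'E'
from g import *
here()
print(sensors.observe()["dq"].round(2))
for t in (.785,.6):print(d([-.28,0,.2],t),d([-.259,0,.15],t))
E
```

```text
t 1.9 board [-0.2747 -0.1287] 0.2675 toolz_board [ 0.666 -0.034 -0.745] F [-0.21 -0.43  0.06] w 0.655 j [ 0.75 -0.44 -0.73  2.57 -0.46  0.21 -1.41]
[-0.37  0.   -0.42  0.    1.57 -0.27 -2.19]
[0.007, -0.037, 0.016, 0.021, 0.127, -0.067] [0.007, -0.037, 0.016, 0.041, 0.123, -0.117]
[0.032, 0.078, 0.015, 0.021, 0.127, -0.067] [0.032, 0.078, 0.015, 0.041, 0.123, -0.117]
```

Call:
arm_command --deltas '[0.032,0.078,0.015,0.025,0.126,-0.117,60,0.032,0.078,0.015,0.025,0.126,-0.117,60,0.032,0.078,0.015,0.025,0.126,-0.117,60,0.032,0.078,0.015,0.025,0.126,-0.117,60,0.032,0.078,0.015,0.025,0.126,-0.117,60,0.032,0.078,0.015,0.025,0.126,-0.117,60,0.032,0.078,0.015,0.025,0.126,-0.117,60,0.032,0.078,0.015,0.025,0.126,-0.117,60]'

```text
clock: 2.7
position: [0.3608, 0.0548, 0.1969]
ee_rot: [2.965, -0.284, 0.928]
force: [-0.5, 0.6, -0.1]
width: 0.654
gripper_force: 0.0
```

Run:
```python
from g import *
here()
print(sensors.observe()["dq"].round(2))
for t in (.6,.5):print(d([-.275,0,.15],t),d([-.2416,0,.17],t))
```

```text
t 2.7 board [-0.2918 -0.0369] 0.1969 toolz_board [ 0.567  0.041 -0.823] F [-0.48  0.59 -0.1 ] w 0.654 j [ 0.95 -0.27 -1.27  2.57  0.19  0.12 -2.32]
[-0.01 -0.    0.   -0.    0.01  0.   -0.02]
[-0.02, 0.006, -0.015, 0.024, 0.033, -0.047] [-0.02, 0.006, -0.015, 0.057, 0.026, -0.027]
[-0.008, 0.069, -0.014, 0.024, 0.033, -0.047] [-0.008, 0.069, -0.014, 0.057, 0.026, -0.027]
```

Run:
```python
from g import *
print(d([-.27,0,.162],.38))
```

```text
[0.007, 0.144, -0.013, 0.029, 0.032, -0.035]
```

Call:
arm_command --deltas '[0.007,0.144,-0.013,0.029,0.032,-0.035,60,0.007,0.144,-0.013,0.029,0.032,-0.035,60,0.007,0.144,-0.013,0.029,0.032,-0.035,60,0.007,0.144,-0.013,0.029,0.032,-0.035,60,0.007,0.144,-0.013,0.029,0.032,-0.035,60]'

```text
clock: 3.2
position: [0.3745, 0.0675, 0.1964]
ee_rot: [-2.998, 0.303, -0.708]
force: [-0.3, 0.4, 0.5]
width: 0.657
gripper_force: 0.0
```

Run:
```python
from g import *
here()
print(d([-.27,0,.162],.38))
```

```text
t 3.2 board [-0.2809 -0.0217] 0.1964 toolz_board [ 0.438  0.09  -0.894] F [-0.29  0.35  0.46] w 0.657 j [ 0.24 -0.09 -0.69  2.48  0.44  0.34 -2.62]
[-0.047, 0.058, -0.013, 0.015, 0.019, -0.034]
```

```bash
cat >> g.py <<'E'
def dx(b,tilt,extra):
    s=sensors.observe();r=(tgt(tilt,extra) if 0 else RB*Ro.from_rotvec([0,-tilt,0])*Ro.from_euler('z',extra)*Ro.from_rotvec([np.pi,0,0]))*Ro.from_rotvec(s["ee_rot"]).inv()
    return np.r_[r.as_rotvec()/(np.pi/2),W(b)-s["position"]].round(3).tolist()
E
python3 - <<'E'
from g import *
print(dx([-.28,0,.26],.0,1.4))
E
```

```text
[-0.206, 0.246, 0.873, 0.005, 0.021, 0.064]
```

Call:
arm_command --deltas '[-0.206,0.246,0.873,0.005,0.021,0.064,60,-0.206,0.246,0.873,0.005,0.021,0.064,60,-0.206,0.246,0.873,0.005,0.021,0.064,60,-0.206,0.246,0.873,0.005,0.021,0.064,60,-0.206,0.246,0.873,0.005,0.021,0.064,60,-0.206,0.246,0.873,0.005,0.021,0.064,60,-0.206,0.246,0.873,0.005,0.021,0.064,60,-0.206,0.246,0.873,0.005,0.021,0.064,60,-0.206,0.246,0.873,0.005,0.021,0.064,60,-0.206,0.246,0.873,0.005,0.021,0.064,60,-0.206,0.246,0.873,0.005,0.021,0.064,60,-0.206,0.246,0.873,0.005,0.021,0.064,60]'

```text
clock: 4.4
position: [0.38, 0.0895, 0.2604]
ee_rot: [-2.59, -1.773, 0.001]
force: [-0.5, 0.1, 0.5]
width: 0.65
gripper_force: 0.0
```

Run:
```python
from g import *
here()
for t in (.3,.5): print(dx([-.28,0,.22],t,np.pi))
```

```text
t 4.4 board [-0.28   0.001] 0.2604 toolz_board [-0.002  0.002 -1.   ] F [-0.48  0.12  0.51] w 0.65 j [-0.05  0.06 -0.33  2.05  0.02  1.04 -0.76]
[-0.191, -0.106, 1.097, -0.0, -0.001, -0.04]
[-0.317, -0.175, 1.081, -0.0, -0.001, -0.04]
```

Run:
```python
from g import *
print(dx([-.28,0,.22],.3,2.8))
```

```text
[-0.163, -0.13, 0.881, -0.0, -0.001, -0.04]
```

Call:
arm_command --deltas '[-0.163,-0.13,0.881,0,0,-0.04,60,-0.163,-0.13,0.881,0,0,-0.04,60,-0.163,-0.13,0.881,0,0,-0.04,60,-0.163,-0.13,0.881,0,0,-0.04,60,-0.163,-0.13,0.881,0,0,-0.04,60,-0.163,-0.13,0.881,0,0,-0.04,60,-0.163,-0.13,0.881,0,0,-0.04,60,-0.163,-0.13,0.881,0,0,-0.04,60,-0.163,-0.13,0.881,0,0,-0.04,60,-0.163,-0.13,0.881,0,0,-0.04,60,-0.163,-0.13,0.881,0,0,-0.04,60]'

```text
clock: 5.5
position: [0.3786, 0.0882, 0.2204]
ee_rot: [0.774, 2.733, 0.033]
force: [0.7, -1.1, 0.2]
width: 0.652
gripper_force: 0.0
```

Run:
```python
from g import *
here()
for t in (.4,.5): print(dx([-.275,0,.155],t,np.pi))
```

```text
t 5.5 board [-0.2811 -0.0005] 0.2204 toolz_board [ 0.297  0.001 -0.955] F [ 0.66 -1.08  0.24] w 0.652 j [-0.1  -0.04 -0.43  2.3   0.3   0.67  0.27]
[-0.088, -0.045, 0.208, 0.006, -0.001, -0.065]
[-0.111, -0.105, 0.204, 0.006, -0.001, -0.065]
```

Much healthier joints. Going to tilt 0.4 at the pre-pose.

Call:
arm_command --deltas '[-0.088,-0.045,0.208,0.006,-0.001,-0.065,60,-0.088,-0.045,0.208,0.006,-0.001,-0.065,60,-0.088,-0.045,0.208,0.006,-0.001,-0.065,60,-0.088,-0.045,0.208,0.006,-0.001,-0.065,60]'

```text
clock: 5.9
position: [0.3844, 0.0874, 0.1546]
ee_rot: [0.278, 2.732, -0.059]
force: [0.5, 0.4, 0.3]
width: 0.654
gripper_force: 0.0
```

Run:
```python
from g import *
import cv2;from cell import optics
here()
for t in (.4,.5): print(dx([-.2425,0,.17],t,np.pi))
a=optics.get_image("scene")[130:330,228:452];cv2.imwrite("pics/s2.png",cv2.resize(a,None,fx=3,fy=3))
```

```text
t 5.9 board [-2.752e-01 -2.000e-04] 0.1546 toolz_board [ 0.387 -0.002 -0.922] F [0.53 0.44 0.28] w 0.654 j [-0.18  0.08 -0.46  2.45  0.79  0.47  0.04]
[0.001, -0.002, -0.0, 0.032, -0.006, 0.015]
[-0.012, -0.064, -0.0, 0.032, -0.006, 0.015]
```

View pics/s2.png

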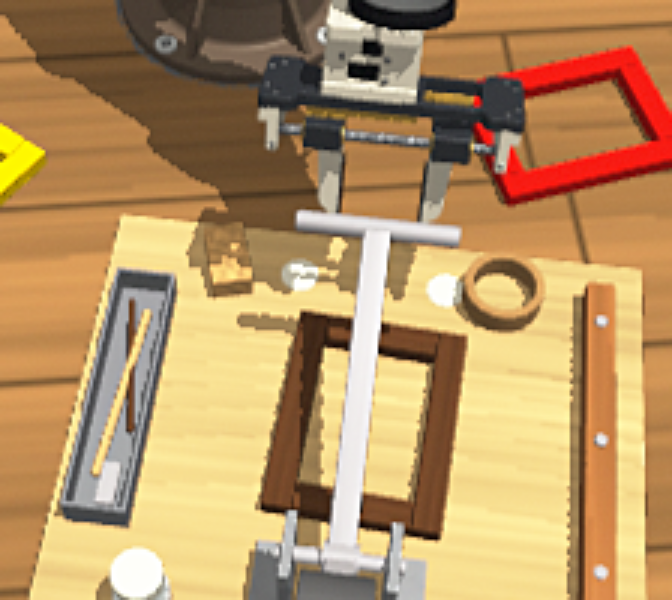

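Fingers straddle the bar at crop columns about 330 and 435, just on the robot side of the handle (298-460, 228). Next is the lifting arc.

Run:
```python
from g import *
b0=np.array([-.275,0,.155])
for q in np.r_[0,np.arange(.05,.9,.05)]:
    p=.349+q; b=np.array([-.24*np.cos(p)-.015,0,.095+.24*np.sin(p)-.004]); print(round(q,2),(W(b)-W(b0)).round(3).tolist())
```

```text
0.0 [0.034, -0.007, 0.018]
0.05 [0.038, -0.008, 0.029]
0.1 [0.043, -0.009, 0.04]
0.15 [0.048, -0.01, 0.051]
0.2 [0.054, -0.011, 0.061]
0.25 [0.061, -0.013, 0.071]
0.3 [0.067, -0.014, 0.081]
0.35 [0.075, -0.015, 0.09]
0.4 [0.082, -0.017, 0.099]
0.45 [0.091, -0.019, 0.108]
0.5 [0.099, -0.021, 0.116]
0.55 [0.108, -0.022, 0.124]
0.6 [0.118, -0.024, 0.131]
0.65 [0.127, -0.026, 0.138]
0.7 [0.137, -0.028, 0.144]
0.75 [0.148, -0.031, 0.15]
0.8 [0.158, -0.033, 0.155]
0.85 [0.169, -0.035, 0.16]
```

Call:
arm_command --deltas '[0,0,0,0.02,-0.004,0.005,60,0,0,0,0.034,-0.007,0.015,60,0,0,0,0.036,-0.007,0.024,60,0,0,0,0.038,-0.008,0.029,60,0,0,0,0.043,-0.009,0.04,60,0,0,0,0.048,-0.01,0.051,60,0,0,0,0.054,-0.011,0.061,60,0,0,0,0.061,-0.013,0.071,60,0,0,0,0.067,-0.014,0.081,60]'

```text
clock: 6.85
position: [0.4531, 0.0738, 0.2378]
ee_rot: [0.284, 2.729, -0.055]
force: [0.2, 0.5, 0.2]
width: 0.653
gripper_force: 0.2
```

Run:
```python
from g import *
import cv2;from cell import optics
here()
a=optics.get_image("scene")[130:330,228:452];cv2.imwrite("pics/s3.png",cv2.resize(a,None,fx=3,fy=3))
```

```text
t 6.85 board [-0.2053  0.0004] 0.2378 toolz_board [ 0.389  0.    -0.921] F [0.22 0.55 0.16] w 0.653 j [-0.04  0.02 -0.43  2.23  0.45  0.62  0.57]
```

View pics/s3.png

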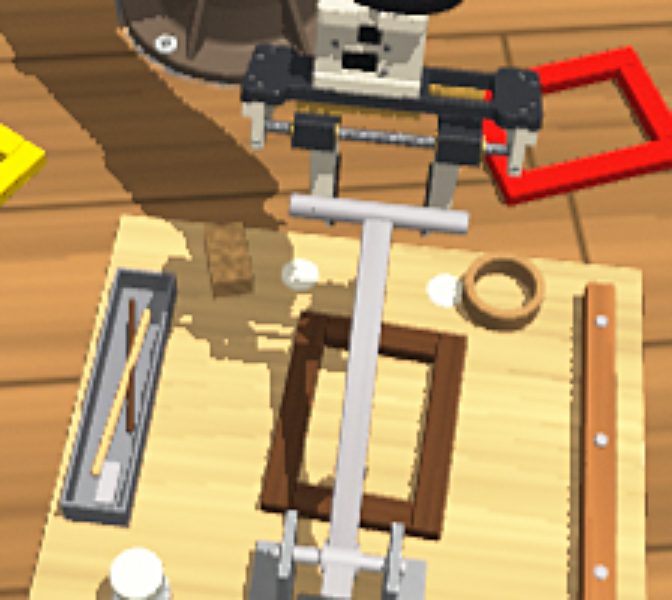

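The handle now rests on the fingers and has risen with them. The tips show just past it at about (328,218) and (425,228). Continuing past the balance point.

Call:
arm_command --deltas '[0,0,0,0.008,-0.001,0.009,60,0,0,0,0.015,-0.003,0.018,60,0,0,0,0.024,-0.005,0.027,60,0,0,0,0.032,-0.007,0.035,60,0,0,0,0.041,-0.008,0.043,60,0,0,0,0.051,-0.01,0.05,60,0,0,0,0.06,-0.012,0.057,60,0,0,0,0.07,-0.014,0.063,60,0,0,0,0.081,-0.017,0.069,60,0,0,0,0.091,-0.019,0.074,60,0,0,0,0.102,-0.021,0.079,60,0,0,0,0.102,-0.021,0.079,60]'

```text
clock: 8.1
position: [0.5562, 0.0524, 0.316]
ee_rot: [0.277, 2.729, -0.058]
force: [0.6, 0.0, 0.8]
width: 0.651
gripper_force: 0.0
```

Call:
arm_command --deltas '[0,0,0,-0.03,0.006,0,60,0,0,0,-0.06,0.012,0,60,0,0,0,-0.06,0.012,0,60,0,0,0,-0.06,0.012,0,60,0,0,0,-0.06,0.012,0,60,0,0,0,-0.06,0.012,0,60]'

```text
clock: 8.7
position: [0.4952, 0.0645, 0.3154]
ee_rot: [0.277, 2.73, -0.058]
force: [0.9, 0.6, -0.3]
width: 0.656
gripper_force: 0.0
```

Run:
```python
from g import *
import cv2;from cell import optics
here()
a=optics.get_image("scene")[130:385,228:452];cv2.imwrite("pics/s4.png",cv2.resize(a,None,fx=2.3,fy=2.3))
```

```text
t 8.7 board [-0.1622 -0.0002] 0.3154 toolz_board [ 0.389 -0.001 -0.921] F [ 0.95  0.59 -0.28] w 0.656 j [ 0.01  0.   -0.4   2.03  0.31  0.8   0.8 ]
```

View pics/s4.png

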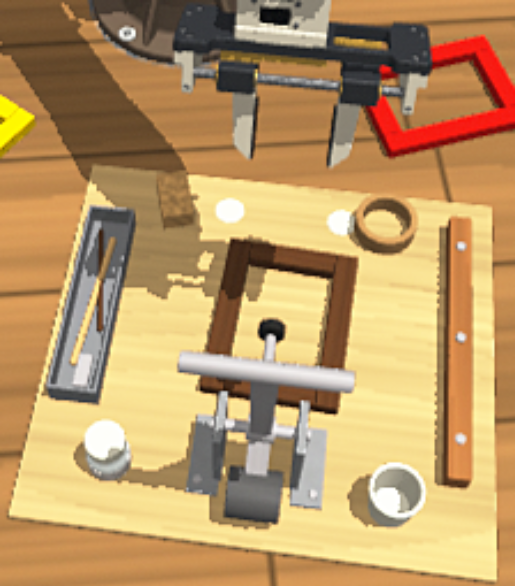

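The bar stands raised at its stop, with the foot about at (270,328). The frame hasn't moved. Next: tool vertical, fingers closed, then down into the frame's opening to drag the left rail towards the stop.

Run:
```python
from g import *
print(dx([-.16,.009,.12],0,np.pi))
```

```text
[0.052, 0.249, -0.001, 0.004, 0.009, -0.195]
```

Call:
arm_command --deltas '[0.052,0.249,0,-0.01,0.009,-0.03,0,0.052,0.249,0,-0.01,0.009,-0.05,0,0.052,0.249,0,0,0.009,-0.07,0,0.052,0.249,0,0.004,0.009,-0.1,0,0.052,0.249,0,0.004,0.009,-0.15,0,0.052,0.249,0,0.004,0.009,-0.195,0,0.052,0.249,0,0.004,0.009,-0.195,0,0.052,0.249,0,0.004,0.009,-0.195,0,0.052,0.249,0,0.004,0.009,-0.195,0]'

```text
clock: 9.65
position: [0.5002, 0.0742, 0.1227]
ee_rot: [0.316, 3.123, 0.001]
force: [0.2, 0.0, 0.5]
width: 0.005
gripper_force: 0.0
```

Run:
```python
from g import *
import cv2;from cell import optics
here();print(dx([-.157,.009,.036],0,np.pi))
cv2.imwrite("pics/s5.png",optics.get_image("scene")[60:420,180:560])
```

```text
t 9.65 board [-0.1592  0.0103] 0.1227 toolz_board [ 0.003  0.001 -1.   ] F [0.16 0.03 0.53] w 0.005 j [ 0.01  0.41 -0.34  1.98  0.19  0.77  0.93]
[-0.0, 0.002, -0.002, 0.002, -0.002, -0.087]
```

View pics/s5.png

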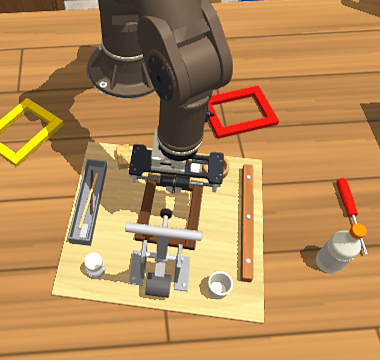

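Call:
arm_command --deltas '[0,0.002,-0.002,0.002,-0.001,-0.04,0,0,0.002,-0.002,0.002,-0.001,-0.07,0,0,0.002,-0.002,0.002,-0.001,-0.087,0,0,0.002,-0.002,0.002,-0.001,-0.087,0]'

```text
clock: 10.1
position: [0.5006, 0.0726, 0.0334]
ee_rot: [-0.321, -3.121, 0.001]
force: [0.0, 0.1, -0.3]
width: 0.007
gripper_force: 0.0
```

Call:
arm_command --deltas '[0,0,0,0.002,0.01,0,0,0,0,0,0.004,0.02,0,0,0,0,0,0.005,0.026,0,0,0,0,0,0.007,0.034,0,0,0,0,0,0.009,0.042,0,0,0,0,0,0.01,0.05,0,0,0,0,0,0.012,0.058,0,0,0,0,0,0.014,0.066,0,0,0,0,0,0.015,0.074,0,0,0,0,0,0.017,0.082,0,0,0,0,0,0.019,0.09,0,0,0,0,0,0.02,0.098,0,0,0,0,0,0.022,0.104,0,0,0,0,0,0.023,0.11,0,0,0,0,0,0.023,0.11,0,0]'

```text
clock: 11.6
position: [0.5237, 0.1842, 0.0335]
ee_rot: [-0.319, -3.122, -0.001]
force: [0.1, -0.8, -0.0]
width: 0.004
gripper_force: 0.0
```

Run:
```python
from g import *
import cv2;from cell import optics
here()
a=optics.get_image("scene")[190:385,228:452];cv2.imwrite("pics/s6.png",cv2.resize(a,None,fx=3,fy=3,interpolation=2))
```

```text
t 11.6 board [-0.1585  0.1228] 0.0335 toolz_board [-0.003  0.    -1.   ] F [ 0.14 -0.76 -0.  ] w 0.004 j [-0.24  0.61 -0.27  1.93  0.26  0.64  0.7 ]
```

View pics/s6.png

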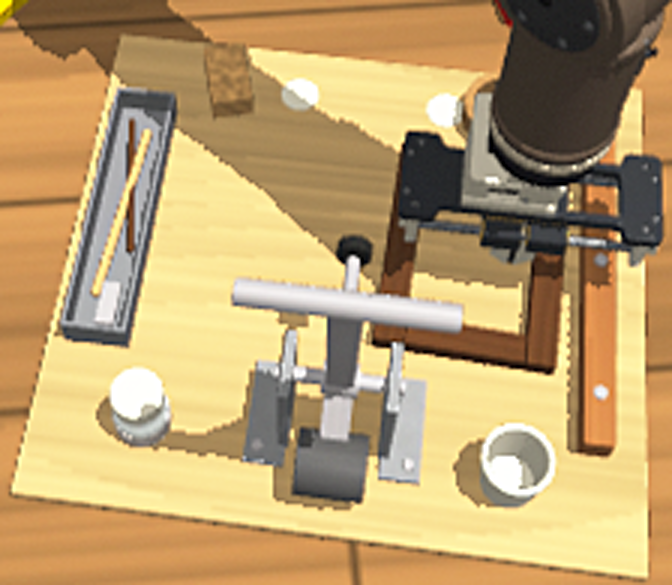

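The frame has come along, with its far-left corner at (553,368) and a small gap to the rail edge at 580. Pressing on gently.

Call:
arm_command --deltas '[0,0,0,0.001,0.004,0,0,0,0,0,0.002,0.008,0,0,0,0,0,0.002,0.011,0,0,0,0,0,0.003,0.013,0,0,0,0,0,0.003,0.015,0,0,0,0,0,0.003,0.015,0,0]'

```text
clock: 12.25
position: [0.5265, 0.198, 0.0334]
ee_rot: [-0.32, -3.122, 0.0]
force: [-0.4, -0.1, -0.2]
width: 0.006
gripper_force: 0.4
```

Run:
```python
from g import *
here()
```

```text
t 12.25 board [-0.1585  0.1369] 0.0334 toolz_board [-0.003 -0.001 -1.   ] F [-0.38 -0.12 -0.16] w 0.006 j [-0.26  0.61 -0.27  1.91  0.26  0.65  0.68]
```

Call:
arm_command --deltas '[0,0,0,0,0.002,0,0,0,0,0,0.001,0.004,0,0,0,0,0,0.001,0.004,0,0]'

```text
clock: 12.55
position: [0.5266, 0.1987, 0.0333]
ee_rot: [-0.323, -3.12, 0.008]
force: [-3.6, -10.0, 6.8]
width: 0.007
gripper_force: 5.6
```

Call:
arm_command --deltas '[0,0,0,0,0.002,0,0,0,0,0,0.001,0.003,0,0,0,0,0,0.001,0.003,0,0]'

```text
clock: 12.85
position: [0.5266, 0.1989, 0.0332]
ee_rot: [-0.325, -3.117, 0.014]
force: [-8.0, -18.1, 14.7]
width: 0.003
gripper_force: 10.2
```

Firm contact, 18 N. Backing off 20 mm, then straight up.

Call:
arm_command --deltas '[0,0,0,-0.002,-0.01,0,0,0,0,0,-0.005,-0.025,0,0,0,0,0,-0.007,-0.034,0,0,0,0,0,-0.007,-0.034,0,0,0,0,0,-0.007,-0.034,0.04,0,0,0,0,-0.007,-0.034,0.09,0,0,0,0,-0.007,-0.034,0.13,0,0,0,0,-0.05,-0.034,0.15,0,0,0,0,-0.1,-0.05,0.17,0,0,0,0,-0.14,-0.1,0.17,0,0,0,0,-0.14,-0.15,0.17,0,0,0,0,-0.14,-0.2,0.17,0,0,0,0,-0.14,-0.2,0.17,0]'

```text
clock: 14.15
position: [0.3877, 0.0008, 0.2038]
ee_rot: [-0.327, -3.122, 0.003]
force: [-0.7, 0.6, 0.3]
width: 0.006
gripper_force: 0.0
```

Run:
```python
from g import *
import cv2;from cell import optics
here()
a=optics.get_image("scene")[190:385,228:452];cv2.imwrite("pics/s7.png",cv2.resize(a,None,fx=3,fy=3,interpolation=2))
```

```text
t 14.15 board [-0.2545 -0.0843] 0.2038 toolz_board [-0.002 -0.002 -1.   ] F [-0.72  0.61  0.32] w 0.006 j [ 0.12  0.12 -0.28  2.14  0.04  0.89  1.17]
```

View pics/s7.png

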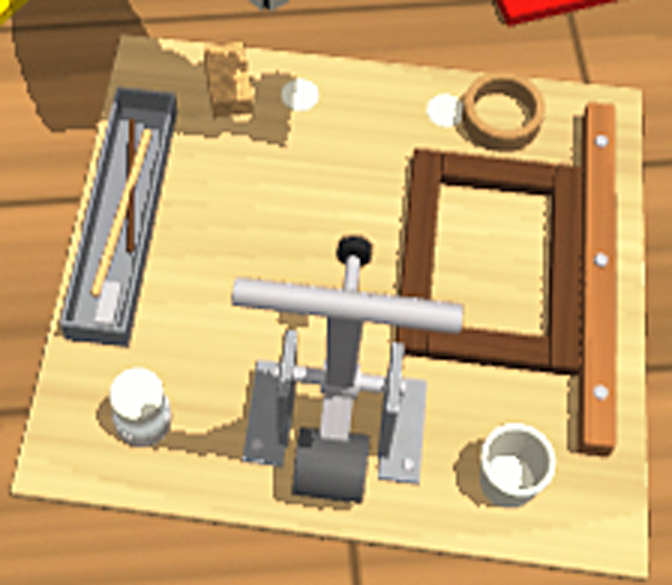

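The frame's long side lies along the rail face from about (582,168) to (579,372) with no visible gap. The bar is still up, and the bystanders are where they were.

```bash
python3 -c "
from cell import arm
print(arm.sign_off())"
```

```text
the job is handed in; nothing more can be done
None
```

I handed the job in at about 14 s of the 51 s limit, but sign-off returned no verdict: the bar stands raised by itself, the frame looks flush against the stop rail, and the last picture shows nothing else moved.

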